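# Lay the fitting kit on its outlines

### The job

Each of the four white plates on the left bears the black outline of one thing of the cabinet fitting kit. Pick out the four things on the table that match, and lay each one flat on its own outline, lined up with it; leave the two things that have no outline where they lie.

Things in the scene. Friction and masses are not known exactly. Their poses are not given: they have to be found in the camera images.
- pliers: Loose flat pliers, blue grips, grey jaws, 46 x 167 x 13 mm (x, y, z), 0.2 kg. Origin: centre of the underside; z up. Long axis y: jaws at -y, grips at +y. For y = 0 to +34 mm the handles lie side by side, 46 mm over both, 13 mm high: grasp there across x, for instance at y = +12 mm. It has an outline.
- brush: Loose flat brush, wooden handle, metal ferrule, dark rigid bristles, 40 x 192 x 15 mm, 0.06 kg. Origin: centre of the underside; z up. Long axis y: head (40 mm wide, 15 mm high) from y = -96 to -24 mm, handle (18 mm wide) from -24 to +96 mm. Weight near y = -28 mm; grasp the head across x, for instance at y = -38 mm. It has an outline.
- block: Loose brown cork sanding block, a plain box 61 x 101 x 30 mm, 0.08 kg. Origin: centre of the underside; z up. Long axis y; grasp across x (61 mm). It has an outline.
- hinge: Loose grey metal cup hinge, 92 x 52 x 21 mm, 0.09 kg, cup down. Origin: centre of the underside; z up. Long axis x: cup under a 52 mm wide flange centred at x = -29 mm; mounting plate 44 mm wide, 12 mm high, x = +16 to +46 mm; on top an arm 14 mm wide (y) at heights 13 to 21 mm. From x = -18 to +16 mm only the arm is there, free beneath: grasp it there across y. It has an outline.
- nippers: Loose all-grey metal nippers, 38 x 150 x 8 mm, lying flat. Origin: centre of the underside; z up. Long axis y. No outline: leave it where it lies.
- trimmer: Loose black edge trimmer with an orange top, 51 x 90 x 37 mm. Origin: centre of the underside; z up. Long axis y. No outline: leave it where it lies.
- pliers_plate: Fixed white plate, 6 mm thick, with a life-size black outline flush in its top. Origin: centre of the underside. The pliers, laid on its outline, has its origin straight above the plate's and its x and y axes along the plate's. 80 x 187 mm, shows pliers: narrow jaws at -y and two splayed handles at +y.
- brush_plate: Fixed white plate, 6 mm thick, with a life-size black outline flush in its top. Origin: centre of the underside. The brush, laid on its outline, has its origin straight above the plate's and its x and y axes along the plate's. 76 x 210 mm, shows the brush: broad head at -y, narrow handle at +y.
- block_plate: Fixed white plate, 6 mm thick, with a life-size black outline flush in its top. Origin: centre of the underside. The sanding block, laid on its outline, has its origin straight above the plate's and its x and y axes along the plate's. 95 x 135 mm, shows a plain rectangle 61 x 101 mm.
- hinge_plate: Fixed white plate, 6 mm thick, with a life-size black outline flush in its top. Origin: centre of the underside. The hinge, laid on its outline, has its origin straight above the plate's and its x and y axes along the plate's. 124 x 84 mm, shows the hinge: broad flange at -x, narrow arm, mounting plate at +x.
Not all that is in view belongs to the job. What is shaped like the hinge_plate but orange or purple is not meant. Several things look just like the hinge: the one meant starts farthest from the robot's base.

How it is judged:
By the outcome, as a careful person would: the job done as asked, in the order asked, and still so for the second after the job is handed in, with the robot touching nothing.
It also fails if it takes over 112 s, if anything falls off the work surface, if the arm or the gripper's body presses on something with over 40 N, if the wrist force passes 120 N, or if a joint passes its speed limit or range.

### The arm

A 7-joint arm with a two-finger parallel gripper is mounted at the origin on a cart in front of the work surface, level with it; the furniture and walls round the work are solid. World frame = base frame: x ahead of the robot, y to its left, z up, the work surface at z = 0. Lengths are in mm, angles in rad, forces in N, time in s.
With the tool pointing down it reaches from about 400 to 900 mm from the base axis. Payload 5.5 kg.
Tool frame: the origin (TCP) lies at the centre of the arm's flange, where the gripper is bolted on; the fingertips stand 173 mm ahead of it and the grasp point (between the pads) lies 155 mm ahead of it; z points along the fingers, x is the direction in which the jaws open and shut, and the axes are right-handed (so a half turn about z gives the same grasp; the last joint's range is limited). The gripper opens to 85 mm and grips with 20 to 120 N. Pads are 22 mm wide; open, the fingers measure 114 mm over their backs; the gripper's body (76 mm by 85 mm) begins 54 mm behind the grasp point. The pads swing forward as they close: fully open they stand 13 mm farther back than shut.
Start: joints at [-1.055, 0.501, -0.427, 1.55, 0.221, 1.138, -0.21], TCP at [162.542, 629.346, 404.71] pointing down, gripper open.
Joint ranges: [-2.88, 2.88], [-0.31, 2.03], [-1.54, 1.56], [0.2, 2.42], [-1.41, 4.55], [0.19, 2.02], [-2.57, 2.57]. Speed limits (rad/s): [2.57, 2.57, 3.14, 3.14, 3.14, 3.14, 3.14].

### API

Orientations are given as a unit quaternion [w, x, y, z].
In Python, from station import manip gives the robot as it stands. Calls block until the motion is done:
- manip.goto(position, orientation): joint-space move of the TCP to a pose.
- manip.move_l(position, attitude=None, rate=150, f_stop=None): straight line of the TCP; attitude=None keeps the orientation; rate is the mean speed in mm/s. With f_stop (N) it stops when the force on the tool has changed by that much, and returns True; else False.
- manip.move_joints(angles): joint-space move.
- manip.grip(opening, grasp_force=None): finger opening in mm; grasp_force is the grip in N (None keeps the last); returns when the fingers have stopped.
- manip.pause(seconds).
- manip.inverse_kinematics(position, orientation): joint angles nearest the present ones, or None.
- manip.read_camera(name): name is "side" or "top"; returns the picture (384x512x3 uint8, blue, green, red); there is no depth.
- manip.camera_info(name): a dict with "fx", "fy", "cx", "cy" (pixels), "k1" (the pictures are not rectified: a ray, as slopes to the right and down, at radius r is drawn at 1 + k1 r^2 times it, then the intrinsics apply), "camera_from_world" (4x4, takes a point from world to camera coordinates). Camera axes: x right, y up, looking along -z (the intrinsics and any distortion apply to the point x, -y, -z); pixel columns grow to the right and rows downward; lengths in mm; the calibration is good to about 2 mm. A picture is of the moment at which its call begins. camera_info takes no time and is no camera call.
A pose or a line that the arm cannot do raises manip.Unreachable and nothing moves.
- manip.sign_off(): hands the job in, once; it reports no verdict.
Readings, each from a call of its own:
- manip.get_clock(): time.
- manip.get_qpos(): joint angles.
- manip.get_joint_vel(): joint speeds.
- manip.get_joint_torque(): joint torques, N m.
- manip.get_eef_pos(): TCP position.
- manip.get_orientation(): TCP orientation.
- manip.get_force(): force on the tool from outside, world axes, zero at the start.
- manip.get_torque(): the same for the moment, N m.
- manip.get_finger_gap(): finger opening in mm.
Only numpy, scipy, OpenCV 4.12 (cv2) and the standard library are available. Lean on these libraries where they do the work, as an engineer would, in place of code of your own. Each camera call takes 0.05 s, during which the arm holds its last target. There are 200 camera calls.

## Working session

There is one attempt and no reset: what is moved stays moved. The work goes in short steps, each a Python script; the robot and the scene stay as the last script left them, time stands still between calls to the robot, and variables do not carry over. Pictures are saved under pics/ and viewed, about 12 in all and at most 16, crops included, and the job is handed in when it is done.

```bash
ls; mkdir -p pics; python3 - <<'E'
from station import manip
import cv2
for n in("top","side"):
    i=manip.read_camera(n); cv2.imwrite(f"pics/{n}0.png",i); cv2.imwrite(f"pics/{n}0b.png",cv2.resize(i,(800,600),interpolation=cv2.INTER_CUBIC)); print(n,manip.camera_info(n))
print(manip.get_clock(),manip.get_orientation())
E
```

```text
pics
top {'fx': 481.99553616309106, 'fy': 481.99553616309106, 'cx': 256.0361363274381, 'cy': 189.82393515923593, 'k1': -0.15282830726019356, 'camera_from_world': array([[-2.34589926e-02, -9.99705524e-01, -6.20806855e-03,
         7.42021114e+01],
       [ 9.96504052e-01, -2.38810225e-02,  8.00585449e-02,
        -5.07794509e+02],
       [-8.01832247e-02, -4.30827266e-03,  9.96770831e-01,
        -1.28811331e+03],
       [ 0.00000000e+00,  0.00000000e+00,  0.00000000e+00,
         1.00000000e+00]])}
side {'fx': 467.4326148795068, 'fy': 467.4326148795068, 'cx': 255.39734601733295, 'cy': 192.41704933264663, 'k1': 0.06677989363724418, 'camera_from_world': array([[ 9.58259258e-01,  2.85804040e-01,  7.43275053e-03,
        -4.80220856e+02],
       [-2.16786370e-01,  7.09412502e-01,  6.70624762e-01,
         4.81311071e+01],
       [ 1.86394380e-01, -6.44243706e-01,  7.41759518e-01,
        -1.52596465e+03],
       [ 0.00000000e+00,  0.00000000e+00,  0.00000000e+00,
         1.00000000e+00]])}
0.1 [ 5.10802768e-04  7.90597174e-01  6.12335944e-01 -7.34438119e-04]
```

View pics/top0b.png

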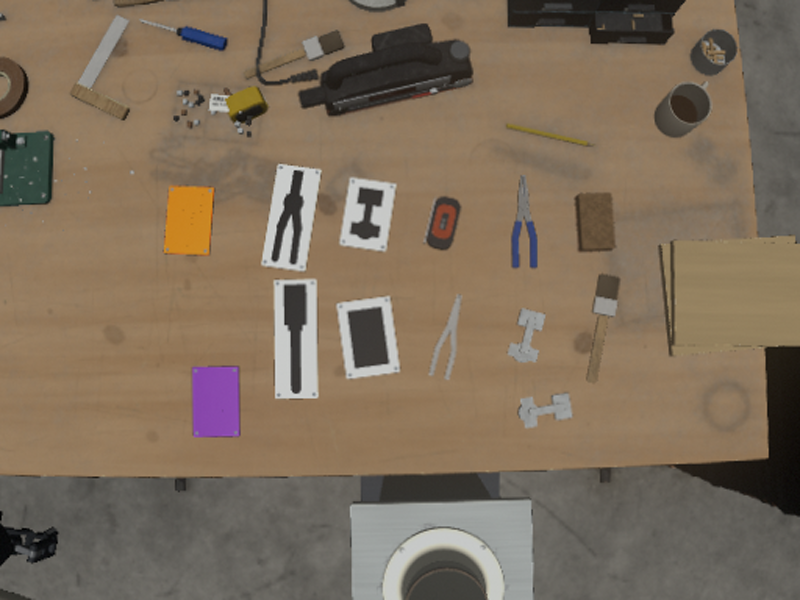

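View pics/side0b.png

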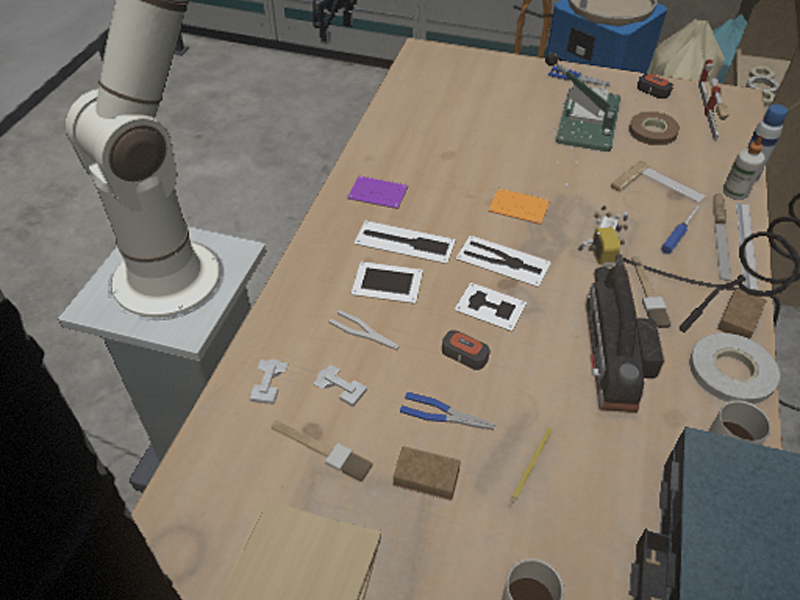

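```bash
cat > h.py <<'E'
import numpy as np, cv2
from station import manip
X1,Y1,S=800,420,2.0   # bird's-eye: row=(X1-x)*S, col=(Y1-y)*S
W,H=900,480
def bev(img,z,cam="top"):
    c=manip.camera_info(cam); T=np.array(c["camera_from_world"])
    r,q=np.mgrid[0:H*S,0:W*S]
    P=np.stack([X1-r/S,Y1-q/S,np.full_like(r,z,float)],-1)@T[:3,:3].T+T[:3,3]
    u,v=P[...,0]/-P[...,2],-P[...,1]/-P[...,2]; d=1+c["k1"]*(u*u+v*v)
    return cv2.remap(img,(c["fx"]*u*d+c["cx"]).astype("f4"),(c["fy"]*v*d+c["cy"]).astype("f4"),cv2.INTER_CUBIC)
def pose(mask):
    """centroid x,y ; long-axis angle; skew along it (axis flipped so skew>0); size"""
    r,q=np.nonzero(mask); p=np.stack([X1-r/S,Y1-q/S],1); m=p.mean(0); d=p-m
    w,v=np.linalg.eigh(d.T@d/len(d)); a=v[:,1]; t=d@a; k=(t**3).mean()/t.std()**3
    if k<0: a,k=-a,-k
    return m,np.arctan2(a[1],a[0]),k,(np.ptp(d@a),np.ptp(d@[-a[1],a[0]])),len(p)/S/S
def blobs(mask,lo,hi):
    n,l,s,c=cv2.connectedComponentsWithStats(mask.astype("u1"))
    return [l==i for i in range(1,n) if lo<s[i,4]/S/S<hi]
E
cat > m.py <<'E'
import sys
from h import *
im=manip.read_camera("top") if len(sys.argv)>1 else cv2.imread("pics/top0.png")
def masks(z):
    b=bev(im,z); hsv=cv2.cvtColor(b,cv2.COLOR_BGR2HSV); lab=cv2.cvtColor(b,cv2.COLOR_BGR2LAB).astype(float)
    bg=cv2.medianBlur(cv2.resize(b,None,fx=.125,fy=.125,interpolation=cv2.INTER_AREA),45)
    bg=cv2.cvtColor(cv2.resize(bg,(b.shape[1],b.shape[0])),cv2.COLOR_BGR2LAB).astype(float)
    return b,hsv,np.linalg.norm(lab-bg,axis=2)
b,hsv,d=masks(6)
wh=(hsv[...,2]>165)&(hsv[...,1]<45)
for z,nm in ((6,"plate"),(0,"z0"),(6.5,"thing"),(15,"block"),(10,"hinge")):
    if z!=6: b,hsv,d=masks(z)
    if nm=="plate":
        f=np.zeros(wh.shape,"u1"); cs,_=cv2.findContours(wh.astype("u1"),cv2.RETR_EXTERNAL,cv2.CHAIN_APPROX_NONE)
        for c in cs:
            if cv2.contourArea(c)/S/S>6000: cv2.drawContours(f,[c],-1,1,-1)
        for m in blobs(f,6000,30000):
            print("plate",*pose(m))
            for k in blobs(cv2.erode(m.astype("u1"),np.ones((9,9)))&(hsv[...,2]<128),800,9000): print("   outline",*pose(k))
    elif nm!="z0":
        for m in blobs(d>22,700,12000): 
            p=pose(m)
            if p[0][1]<150: print(nm,*p)
    if nm=="hinge":
        o=b.copy(); cs,_=cv2.findContours((d>22).astype("u1"),cv2.RETR_LIST,cv2.CHAIN_APPROX_NONE); cv2.drawContours(o,cs,-1,(0,0,255),1)
        cv2.imwrite("pics/bev%s.png"%"".join(sys.argv[1:]),cv2.resize(o[150:-50,400:1500],(800,509)))
        hx=o=b[300:640,700:1300]; 
        cv2.imwrite("pics/bevz%s.png"%"".join(sys.argv[1:]),b[100:640,500:1300])
E
python3 m.py
```

```text
plate [658.83504693 254.10268098] -0.16917919714133595 0.0017528339733080584 (np.float64(187.68870833422065), np.float64(80.99353331405536)) 14808.0
   outline [656.41281791 254.94594823] -0.1698176396055694 0.05685077372459454 (np.float64(169.4995804199425), np.float64(46.43893156226407)) 4433.25
plate [660.38779938 117.34881945] -0.17953554319875675 0.002372043127610308 (np.float64(125.78292028014725), np.float64(85.56607759357667)) 10313.0
   outline [661.14175648 117.42354328] -0.1730619753875871 0.040472527595812005 (np.float64(91.84500869581865), np.float64(52.03609272141918)) 2969.0
plate [442.10942909 248.30542838] -0.003986306915372381 0.0004847255048719604 (np.float64(210.0122835219656), np.float64(77.29864460347267)) 15672.25
   outline [461.3508977  248.77095042] 3.137935229188162 0.5167154774143999 (np.float64(192.06272061745142), np.float64(40.02350567084228)) 5026.75
plate [441.52006649 120.92846885] -3.025871678441035 0.0004500979631916755 (np.float64(136.267132323695), np.float64(96.49902829108586)) 12707.75
   outline [441.46091158 120.9745355 ] 0.11222303925160523 
[... 4541 characters left out ...]
019825] -0.23692275180947997 0.00901225030138145 (np.float64(43.359841668680644), np.float64(42.27042059519237)) 1689.75
hinge [436.22269599 -19.50964991] 2.877901630391955 0.01536131886372401 (np.float64(143.30862399633668), np.float64(36.7834858516976)) 1671.0
hinge [ 485.44803482 -299.50896861] -1.789640338147791 0.00507990105586124 (np.float64(38.50643739766771), np.float64(26.84409937524142)) 947.75
hinge [ 436.04386696 -158.45789327] -0.2919553106725757 0.06046112188765311 (np.float64(91.81446616460295), np.float64(51.675581152032194)) 2698.5
hinge [ 417.79702595 -263.22835764] 3.0004527969478887 0.5793048609919642 (np.float64(112.84767780385059), np.float64(38.78499237278844)) 1319.75
```

View pics/bev.png

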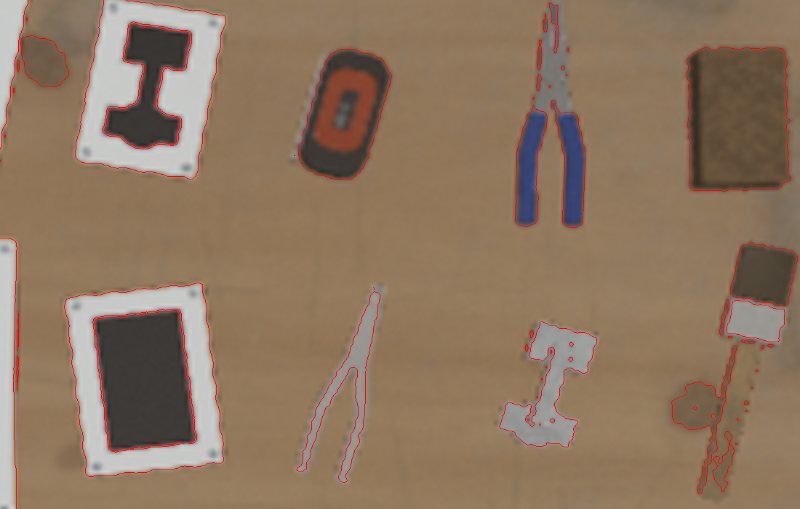

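View pics/bevz.png

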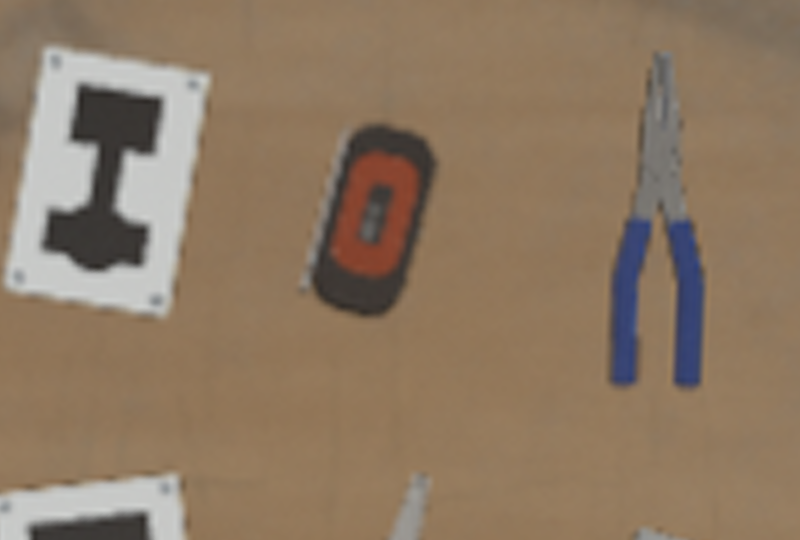

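```bash
cat > m2.py <<'E'
from h import *
im=cv2.imread("pics/top0.png")
out=[]
for nm,z,(xa,xb,ya,yb) in (("pliers",6.5,(535,715,-205,-115)),("brush",7.5,(350,550,-330,-250))):
    b=bev(im,z); lab=cv2.cvtColor(b,cv2.COLOR_BGR2LAB).astype(float)
    sl=np.s_[int((X1-xb)*S):int((X1-xa)*S),int((Y1-yb)*S):int((Y1-ya)*S)]
    l=lab[sl]; bg=np.median(l.reshape(-1,3),0)
    d=l-bg; c=np.hypot(d[...,1],d[...,2]); L=d[...,0]
    m=(c>7)|(np.abs(L)>28)
    full=np.zeros(b.shape[:2],bool); full[sl]=cv2.morphologyEx(m.astype("u1"),cv2.MORPH_OPEN,np.ones((5,5)))>0
    print(nm,bg)
    for k in blobs(full,150,9000): print("  ",*pose(k))
    o=b[sl].copy(); cs,_=cv2.findContours(full[sl].astype("u1"),cv2.RETR_LIST,cv2.CHAIN_APPROX_NONE); o2=o.copy(); cv2.drawContours(o2,cs,-1,(0,0,255),1)
    out.append(cv2.resize(np.hstack([o,o2,cv2.cvtColor(np.clip(128+4*d[...,2],0,255).astype("u1"),cv2.COLOR_GRAY2BGR)]),(400,400*(xb-xa)//(yb-ya)//3+0) if 0 else None,fx=.72,fy=.72))
h=max(o.shape[0] for o in out)
cv2.imwrite("pics/pb.png",np.hstack([cv2.copyMakeBorder(o,0,h-o.shape[0],0,5,cv2.BORDER_CONSTANT) for o in out]))
E
python3 m2.py
```

```text
pliers [132. 133. 146.]
   [ 627.31442629 -159.78085159] -0.019128278440725344 0.221556415589171 (np.float64(158.8752769896266), np.float64(47.7782170326196)) 4039.5
brush [131. 133. 145.]
   [ 504.77837747 -302.93789003] -0.18523728172126958 0.04926421277763814 (np.float64(73.87102683634151), np.float64(44.598525433738075)) 2964.5
```

View pics/pb.png

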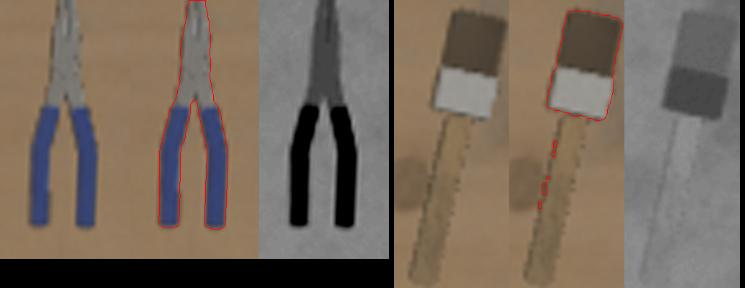

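```bash
cat >> m2.py <<'E'
E
python3 - <<'E'
import re
s=open('m2.py').read()
s=s.replace('print("  ",*pose(k))','(print("  ",*pose(k)),ext(k))').replace('out=[]','''out=[]
def ext(k):
    m,a,*_=pose(k); r,q=np.nonzero(k); u=np.array([np.cos(a),np.sin(a)]); n=np.array([-u[1],u[0]])
    d=np.stack([X1-r/S,Y1-q/S],1)-m; t=d@u; w=d@n
    print("   extent mid",m+u*(t.max()+t.min())/2+n*(w.max()+w.min())/2)
''',1)
open('m2.py','w').write(s)
E
python3 m2.py
python3 -c "
from jobs import *
jobs(False,['hinge'])
cv2.imwrite('pics/a1.png',bev(manip.read_camera('top'),12)[100:700,300:1100])"
```

```text
pliers [132. 133. 146.]
   [ 629.73753842 -159.83922006] -0.019719497958899712 0.2583438093943231 (np.float64(169.32901776181123), np.float64(47.786538207039136)) 4147.75
   extent mid [ 640.92753776 -159.99800896]
brush [131. 133. 145.]
   [ 504.77837747 -302.93789003] -0.18523728172126958 0.04926421277763814 (np.float64(73.87102683634151), np.float64(44.598525433738075)) 2964.5
   extent mid [ 505.39985036 -302.94786412]
j7 (np.float64(1.7026359812520042), 1.2787963267948965, 1.3957963267948965) src [ 434.4 -158. ] dst [659.4 117.5]
gap 12.873478624446811 12.55768110201572 F [-0.4  1.1 -1.8]
stop True 7.130575101293118
t 8.8083
```

View pics/a1.png

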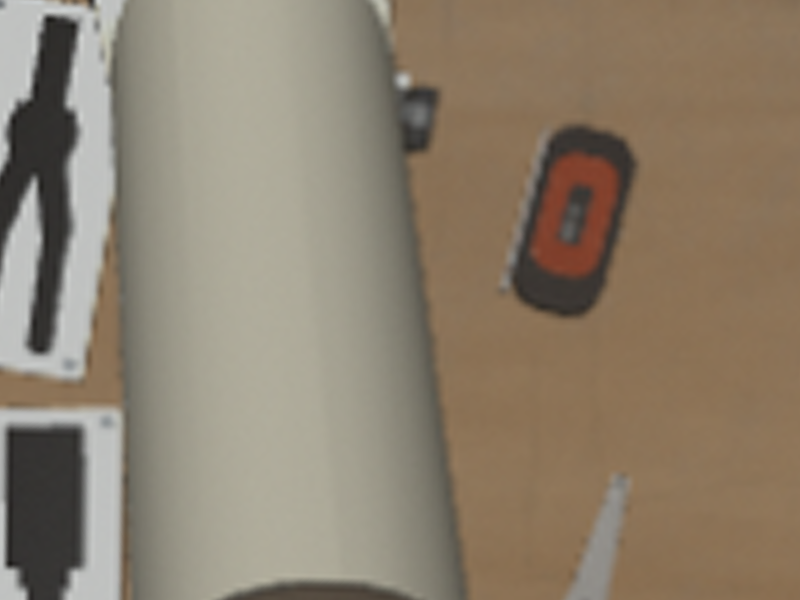

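```bash
export PL="638.4 -159.95 -.0197"; python3 -c "
from jobs import *
jobs(False,['block','brush','pliers'])
manip.move_joints([-1.055, 0.501, -0.427, 1.55, 0.221, 1.138, -0.21])
im=manip.read_camera('top'); cv2.imwrite('pics/top1.png',im)
cv2.imwrite('pics/a2.png',bev(im,12)[80:680,150:950]); print(manip.get_clock())"
```

```text
j7 (np.float64(1.3298066774951098), -1.5587963267948965, -1.4577963267948966) src [ 635.3 -285.9] dst [441.5 121. ]
gap 60.04673532215217 60.40326729295146 F [-0.7  0.3 -1.9]
stop True 7.275158756777529
t 16.6667
j7 (np.float64(1.5080888963559034), -1.7657963267948966, -1.5747963267948966) src [ 483.2 -298.6] dst [480.1 248.1]
gap 39.1047430201155 38.85457864221306 F [ 0.6 -0.9 -1.1]
stop True 6.928001021014268
t 24.375
j7 (np.float64(1.624845836391347), -1.5904963267948966, -1.7402963267948965) src [ 628.9 -159.8] dst [647.  256.1]
gap 37.12232337522052 36.993301341520926 F [-1.1 -0.  -2.3]
stop True 7.579143255356456
t 31.8583
34.1333
```

View pics/a2.png

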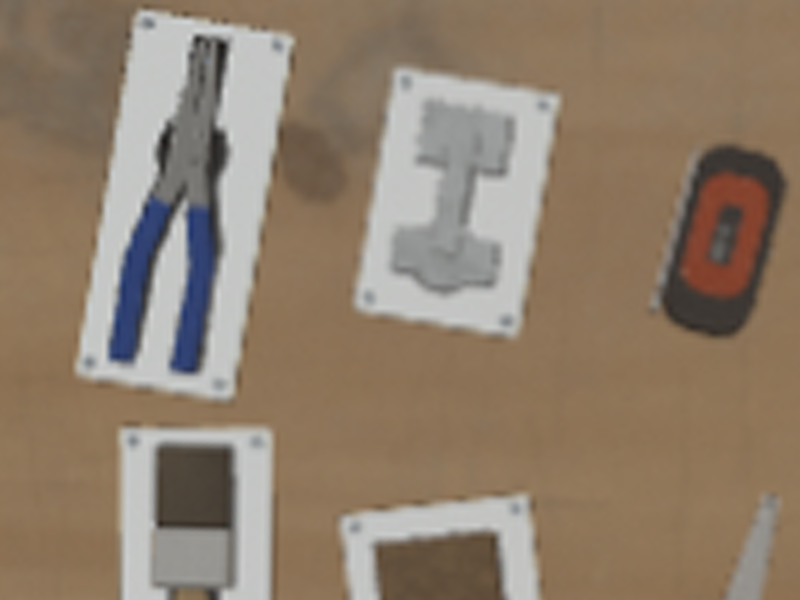

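```bash
cat > chk.py <<'E'
import sys
from h import *
a=cv2.imread("pics/top0.png"); b=cv2.imread(sys.argv[1])
tiles=[]
for n,c,p,L,Wd,z in (("pliers",(658.84,254.1),-.1695,187,80,13),("hinge",(660.39,117.35),-.175,124,84,18),("brush",(442.1,248.3),-.004,210,76,15),("block",(441.5,120.95),.113,135,95,30)):
    u=np.array([np.cos(p),np.sin(p)]); w=np.array([-u[1],u[0]])
    i,j=np.mgrid[0:L*4,0:Wd*4]; t=L/2-i/4-.125; s=Wd/2-j/4-.125   # up = u, left = +s
    R=[]
    for im,zz in ((a,6),(b,6+z)):
        P=np.array(c)+t[...,None]*u+s[...,None]*w
        I=cv2.remap(bev(im,zz),((Y1-P[...,1])*S).astype("f4"),((X1-P[...,0])*S).astype("f4"),cv2.INTER_CUBIC); R.append(I)
    hs=[cv2.cvtColor(I,cv2.COLOR_BGR2HSV) for I in R]
    m0=hs[0][...,2]<128
    if n=="pliers": m1=(hs[1][...,0]>105)&(hs[1][...,0]<130)&(hs[1][...,1]>100)
    elif n=="hinge": m1=hs[1][...,2]<178
    else: m1=(hs[1][...,2]<128)|(hs[1][...,1]>50)
    inn=(abs(t)<L/2-9)&(abs(s)<Wd/2-9)
    for nm,m in (("outline",m0&inn),("thing",m1&inn)):
        f=lambda lo,hi:np.round(np.percentile(s[m&(t>lo)&(t<hi)],(1,99)) if (m&(t>lo)&(t<hi)).sum()>50 else [np.nan]*2,1)
        e={"pliers":(-75,-60,-50,-35),"hinge":(-40,-20,25,40),"brush":(-85,-40,35,85),"block":(-45,-15,15,45)}[n]
        print(n,nm,"t",np.round(np.percentile(t[m],(.3,99.7)),1),"s low",f(*e[:2]),"high",f(*e[2:]))
    o=R[1].copy(); cs,_=cv2.findContours(m0.astype("u1")*1,cv2.RETR_EXTERNAL,cv2.CHAIN_APPROX_NONE); cv2.drawContours(o,cs,-1,(0,0,255),1)
    tiles.append(cv2.resize(o,None,fx=.6,fy=.6,interpolation=cv2.INTER_AREA))
h=max(o.shape[0] for o in tiles)
cv2.imwrite(sys.argv[2],np.hstack([cv2.copyMakeBorder(o,0,h-o.shape[0],0,3,cv2.BORDER_CONSTANT) for o in tiles]))
E
python3 chk.py pics/top1.png pics/c1.png
```

```text
pliers outline t [-82.1  83.6] s low [-22.4  22.9] high [-21.4  22.4]
pliers thing t [-82.6  -3.1] s low [-21.1  21.1] high [-20.9  21.6]
hinge outline t [-44.6  45.6] s low [-24.9  25.4] high [-20.9  21.4]
hinge thing t [-49.6  49.6] s low [-28.4  26.1] high [-24.4  22.6]
brush outline t [-94.1  95.1] s low [-8.4  9.4] high [-18.9  19.9]
brush thing t [-94.4  94.4] s low [-10.4   9.9] high [-21.1  17.6]
block outline t [-49.9  49.9] s low [-29.4  29.4] high [-29.4  29.4]
block thing t [-49.9  48.1] s low [-30.1  29.1] high [-30.1  29.4]
```

View pics/c1.png

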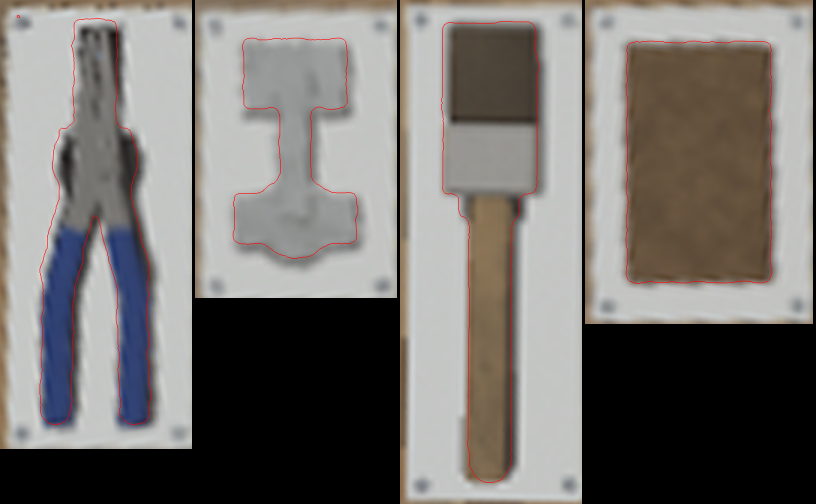

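```bash
python3 -c "
from h import *
i=manip.read_camera('side'); cv2.imwrite('pics/s2.png',cv2.resize(i[120:270,150:350],(800,600),interpolation=cv2.INTER_CUBIC))
a=cv2.imread('pics/top0.png');b=cv2.imread('pics/top1.png')
d=cv2.absdiff(a,b).max(2)
A=bev(a,10);B=bev(b,10);d=cv2.absdiff(A,B).max(2)>40
for m in blobs(d,60,1e5): print(np.round(pose(m)[0]),m.sum()/4)
"
```

```text
[648. 258.] 3268.25
[661. 117.] 2705.25
[ 626. -267.] 1539.0
[ 679. -311.] 152.0
[ 678. -280.] 114.25
[ 669. -292.] 64.75
[ 600. -144.] 1116.0
[ 599. -173.] 1138.25
[ 520. -304.] 1473.5
[ 485. -300.] 961.5
[433. 251.] 3035.25
[441. 152.] 434.25
[482. 122.] 108.5
[ 437. -159.] 2797.75
[437. 131.] 309.0
[444. 100.] 81.75
[431. 118.] 95.0
[397. 134.] 153.25
```

View pics/s2.png

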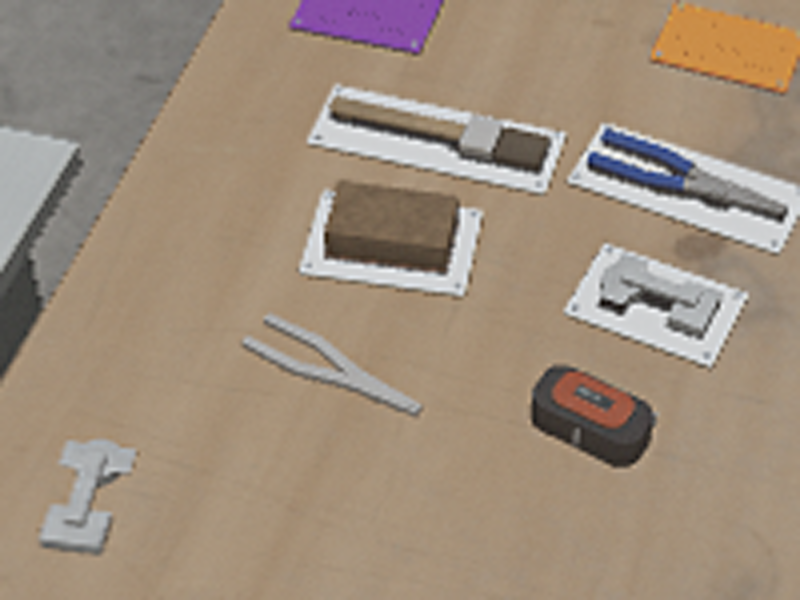

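The side view shows all four things lying flat on their plates. The nippers at (330,365), the trimmer at (590,415) and the second hinge at (85,495) haven't moved.

```bash
python3 -c "
from station import manip
manip.sign_off(); print(manip.get_clock())"
```

```text
the job is handed in; nothing more can be done
the job is handed in; nothing more can be done
```

I laid the hinge, block, brush and pliers on their own outlines and handed the job in. The hinge is the one that started farthest from the base. The last clock reading was about 34 s, against the 112 s limit.

- **Fit on the outlines:** the top camera shows each thing within about 1–2 mm of its outline. That is about as fine as the calibration allows. The largest offsets were about 1.2 mm sideways on the brush head and about 1 mm along the pliers, and I did not correct them.
- **Lying flat, rest untouched:** the side view shows all four lying flat. Comparing before and after pictures showed no change at the nippers, the trimmer or the second hinge.
- **Disagreements on the pliers:** the fingers closed to 37 mm where the description gave 46 mm. The outline also has a wider bulge at the pivot than the pliers show in the picture. Their ends and grips still line up with the outline.

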